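Park the weighted kit case heavy end down

ROBOT

A 6-joint arm with a two-finger parallel gripper is mounted at the origin on the work surface. World frame = base frame: x ahead of the robot, y to its left, z up, the work surface at z = 0. Lengths are in m, angles in rad, forces in N, time in s.
With the tool pointing down it reaches from about 0.2 to 0.875 m from the base axis. Payload 3.4 kg.
Tool frame: the origin (TCP) lies between the finger pads; the fingertips stand 25 mm ahead of it and the grasp point (between the pads) lies 6 mm ahead of it (r.nose_length is the z of the fingertips in the tool frame, in m); z points along the fingers, y is the line along which they close (so a half turn about z gives the same grasp; the last joint's range is limited). The gripper opens to 94 mm and grips with 3 to 60 N. Pads are 16 mm wide; open, the fingers measure 119 mm over their backs; the gripper's body (75 mm by 177 mm) begins 78 mm behind the grasp point.
Start: joints at [1.058, 0.276, 1.505, -0, 1.361, -0.121], TCP at [0.22, 0.531, 0.23] pointing down, gripper open.
Joint ranges: [-2.89, 2.89], [-0.75, 2.08], [0.22, 2.7], [-1.18, 4.32], [0.11, 2.71], [-2.7, 2.7]. Speed limits (rad/s): [2.57, 2.57, 3.14, 3.14, 3.14, 3.14].

INTERFACE

Orientations are given as a unit quaternion [w, x, y, z].
In Python, from plant import r, gripper_to, inverse_kinematics, vision, models, telemetry gives the robot as it stands. Calls block until the motion is done:
- r.move_to(position, orientation): joint-space move of the TCP to a pose.
- r.move_l(position, rot=None, vel=0.15, guard=None): straight line of the TCP; rot=None keeps the orientation; vel is the mean speed in m/s. With guard (N) it stops when the force on the tool has changed by that much, and returns True; else False.
- r.movej(angles): joint-space move.
- gripper_to(opening, f_grip=None): finger opening in m; f_grip is the grip in N (None keeps the last); returns when the fingers have stopped.
- r.hold(seconds).
- inverse_kinematics(position, orientation): joint angles nearest the present ones, or None.
- vision.snapshot(name): name is "side" or "top"; returns the picture (480x640x3 uint8, red, green, blue); there is no depth.
- vision.get_calibration(name): a dict with "fx", "fy", "cx", "cy" (pixels), "position" and "orientation" of the camera in the world. Camera axes: x right, y down, z forward; pixel columns grow to the right and rows downward; lengths in m; the calibration is good to about 2 mm. A picture is of the moment at which its call begins. get_calibration takes no time and is no camera call.
A pose or a line that the arm cannot do raises r.PlanningError and nothing moves.
- r.sign_off(): hands the job in; it is judged then, once.
Trained networks look in the newest picture that a camera, given by its name, has taken for a name from the list of things; names that differ only in an ending like _2 or _b are one class to them, and where a whole thing is asked for, a point or a joint stands for the part that bears it (a point fixed in the world has none). Each returns a list of dicts, best first, with "score" (0 to 1); they miss things now and then, are a little off and sometimes report something else, mostly with a low value. They report only what shows in the picture. A call takes as long as a camera call. They do not tell look-alikes from the thing itself.
- models.boxes_of(thing, camera): "at" ([x, y, z] in m, in world coordinates, good to about 4 mm: the middle of the surface that is visible of it).
- models.regions_of(thing, camera): "pixels" (480x640 bool, what is visible of it).
- models.mark_of(thing, camera): "at" ([x, y, z] in m, in world coordinates, good to about 4 mm: a listed point, or the origin of a listed thing).
Readings, each from a call of its own:
- telemetry.current_t(): time.
- telemetry.current_joints(): joint angles.
- telemetry.current_dq(): joint speeds.
- telemetry.current_joint_efforts(): joint torques, N m.
- telemetry.current_ee_pos(): TCP position.
- telemetry.current_tool_rot(): TCP orientation.
- telemetry.current_wrist_force(): force on the tool from outside, world axes, zero at the start.
- telemetry.current_torque(): the same for the moment, N m.
- telemetry.current_opening(): finger opening in m.
- telemetry.current_finger_force(): force on a finger pad.
Only numpy, scipy, OpenCV 4.12 (cv2) and the standard library are available. Lean on these libraries where they do the work, as an engineer would, in place of code of your own. Each camera call takes 0.05 s, during which the arm holds its last target. There are 200 camera calls.

TASK

Swing the low lamp arm out of the way to either side, until its boom is about parallel to the rail, and leave it there. Lift an end of the blue kit case just a little to feel which end hides the heavy weight, then tip it up from the light end until it stands upright on its heavy end; never rear it up by the heavy end. Finally slide it, standing, back squarely against the aluminium rail, leaving the other things on the bench where they are.

Things in the scene. Friction and masses are not known exactly. Their poses are not given: they have to be found in the camera images.
- case_center (a point): Centre of the closed blue kit case, 180 x 90 x 66 mm, 0.55 to 0.69 kg, too wide to grasp. It lies flat, long axis (x) roughly across the bench, z up, y its 90 mm width; this point is 33 mm above its underside. A weight is hidden near one end, either one: the centre of mass is about 25 mm from this point towards that end, 25 mm above the underside. Standing, it is 180 mm tall and x is vertical.
- case_a (a point): Finger recess under the case's end on its +x side (ends look alike). This point: middle of the outer edge of the recess's ceiling, 90 mm from the case's centre along x, 36 mm above the underside. The recess is 56 mm wide, 24 mm deep from the end face, open below; 17 mm wide runners flank it. A slanted fingertip put in from the end lifts by this edge: with 1 to 2.4 N upward if this end is light, 2.9 to 4.5 N if heavy.
- case_b (a point): The like point and recess at the case's other end (-x side). When an end is lifted the bottom edge of the other end is the pivot, and it grips the bench by friction. Lifted by its light end, the case goes over by itself at about 68 degrees and comes to stand on its 66 x 90 mm heavy end face, just beyond the pivot edge.
- rail: Low straight aluminium rail fixed on the bench behind the case, 600 mm long along its y, 20 mm wide along x, 22 mm high; origin under its centre. The face towards the robot is 10 mm from the origin on the -x side; a case standing against it has its centre 55 mm from the origin on that side.
- lamp (a joint): Swing of the white lamp arm about its upright post (stiff joint, stays where it is left; about 0.6 N pushes it at the head). 0: the arm points at the robot along the lamp base's -x; positive turns counter-clockwise from above, so the head goes to -y. Limits -1.75 and 1.75 rad; out of the way means beyond 1.1 either way.
- lamp_head (a point): Middle of the lamp's round head, 76 mm across at its foot, from 222 mm to 274 mm above the bench (this point at 246 mm). It hangs from the end of a round boom 16 mm thick, 280 mm above the bench.
- lamp_hinge (a point): The lamp's swing axis (vertical) at the boom's height, 280 mm up, on top of a fixed steel post of 22 mm diameter with a 100 mm round foot behind the rail. The head's centre is 260 mm from this axis.
- dish: Clear glass dish, 100 mm wide, 32 mm high, behind the rail; origin under its centre. Leave it alone.
- holder: Aluminium movement holder, 64 mm across, 24 mm high, behind the rail; origin under its centre. Leave it alone.
- drivers: Red plastic screwdriver set, 70 x 130 mm, about 27 mm high, near the robot on its right; origin under its centre. Leave it alone.
- tweezer: Steel tweezers, 135 mm long along x, 6 mm thick, near the robot on its left; origin under its middle. Leave it alone.
- loupe: Black watchmaker's loupe, 42 mm wide, 34 mm high, to the right of the case; origin under its centre. Leave it alone.
- jar: Amber glass jar with an aluminium cap, 56 mm wide, 70 mm high, beyond the right end of the rail; origin under its centre. Leave it alone.
There are look-alikes about, which are no part of the job. What is shaped like the part that bears case_center but red or yellow is not meant.

How it is judged:
On the way, in this order (a step that is already met when the one before it is completed fails the run):
1. the lamp arm is swung out of the way to one side (beyond 1.1 rad) ((value of joint lamp above 1.1 rad or value of joint lamp below -1.1 rad)), for 0.2 s.
2. one end of the case is lifted a little (3 to 25 degrees) (angle between case_center's own z axis and vertical between 0.052 and 0.44 rad), for 0.2 s.
3. the case stands upright on its heavy end ((angle between case_center's own x axis and vertical below 0.12 rad or angle between case_center's own x axis and vertical above 3.0216 rad) and height (world z) of hidden_weight below 0.075 m and height (world z) of case_center between 0.08 and 0.1 m and linear speed of case below 0.03 m/s), for 0.3 s.
At the end, for the whole second after the job is handed in: The case stands upright (within 7 degrees) and at rest on the bench on its heavy end, released, its rear face against the rail (within 14 mm, square to it within 8 degrees, between the rail's ends), and the lamp arm is still beyond 1.1 rad to either side ((angle between case_center's own x axis and vertical below 0.12 rad or angle between case_center's own x axis and vertical above 3.0216 rad) and height (world z) of hidden_weight below 0.075 m and height (world z) of case_center between 0.08 and 0.1 m and x of case_center in the frame of rail between -0.069 and -0.045 m and y of case_center in the frame of rail between -0.3 and 0.3 m and angle between the y axis of case_center and the x axis of rail, either way round below 0.14 rad and linear speed of case below 0.02 m/s and (value of joint lamp above 1.1 rad or value of joint lamp below -1.1 rad)); the robot touches nothing.
It fails at once if the case is reared up by its heavy end (more than about 40 degrees) or stood on its light end (height (world z) of hidden_weight above 0.1 m).
It fails at once if a bystander (dish, movement holder, screwdriver set, tweezers, loupe or jar) is shifted by more than 25 mm (distance of any of dish, drivers, holder, tweezer, loupe, jar from where it was at the start of the episode above 0.025 m).
It also fails if it takes over 72 s, if anything falls off the work surface, if the arm or the gripper's body presses on something with over 40 N, if the wrist force passes 120 N, or if a joint passes its speed limit or range.

## Working session

There is one attempt and no reset: what is moved stays moved. The work goes in short steps, each a Python script; the robot and the scene stay as the last script left them, time stands still between calls to the robot, and variables do not carry over. Pictures are saved under pics/ and viewed, at most 10 in all, crops included, and the job is handed in when it is done.

```bash
mkdir -p pics; ls
cat > /tmp/a.py <<'E'
from plant import r, vision, models, telemetry
import cv2, numpy as np
for c in ("side","top"):
    im=vision.snapshot(c); cv2.imwrite(f"pics/{c}0.png",im[:,:,::-1])
    k=vision.get_calibration(c); print(c,k)
    for n in ("case_center","case_a","case_b","rail","lamp_head","lamp_hinge","dish","holder","drivers","tweezer","loupe","jar"):
        print(n,[(np.round(d["at"],3).tolist(),round(d["score"],2)) for d in models.mark_of(n,c)][:4])
print(telemetry.current_t(),telemetry.current_tool_rot(),r.nose_length)
E
python3 /tmp/a.py
```

```text
pics
side {'fx': 512.2678692084143, 'fy': 512.2678692084143, 'cx': 327.2966261798898, 'cy': 244.00013220911234, 'position': array([ 0.24327378, -0.74080008,  1.12117576]), 'orientation': array([-0.31051155,  0.9380683 , -0.14592333,  0.04813337])}
case_center [([0.533, 0.368, 0.032], 0.97), ([0.506, -0.044, 0.037], 0.88), ([0.164, 0.298, 0.034], 0.84)]
case_a [([0.604, 0.419, 0.037], 0.98), ([0.501, 0.044, 0.034], 0.93), ([0.461, 0.322, 0.034], 0.9), ([0.252, 0.336, 0.035], 0.66)]
case_b [([0.604, 0.419, 0.037], 0.98), ([0.501, 0.044, 0.034], 0.93), ([0.461, 0.322, 0.034], 0.9), ([0.252, 0.336, 0.035], 0.66)]
rail [([0.694, -0.002, 0.002], 0.89)]
lamp_head [([0.521, -0.008, 0.245], 0.73)]
lamp_hinge [([0.782, 0.008, 0.285], 0.85)]
dish [([0.783, 0.158, -0.002], 0.77)]
holder [([0.77, -0.163, -0.003], 0.91), ([0.782, 0.012, 0.286], 0.44)]
drivers [([0.304, -0.315, -0.001], 0.66)]
tweezer [([0.349, 0.319, -0.0], 0.5)]
loupe [([0.449, -0.35, 0.003], 0.79)]
jar [([0.639, -0.447, -0.002], 0.71)]
top {'fx': 532.6139506078051, 'fy': 532.6139506078051, 'cx': 322.02405117986183, 'cy': 238.761
[... 330 characters left out ...]
, 0.42, 0.033], 0.8)]
case_b [([0.083, 0.259, 0.029], 0.96), ([0.459, 0.315, 0.04], 0.9), ([0.242, 0.334, 0.034], 0.9), ([0.608, 0.42, 0.033], 0.8)]
rail [([0.7, -0.003, -0.004], 0.84)]
lamp_head [([0.529, -0.009, 0.245], 0.79)]
lamp_hinge [([0.638, -0.449, -0.003], 0.75), ([0.781, 0.011, 0.281], 0.64)]
dish [([0.781, 0.158, 0.003], 0.7)]
holder [([0.767, -0.165, -0.0], 0.96)]
drivers [([0.299, -0.309, 0.001], 0.9), ([0.783, 0.157, 0.006], 0.41)]
tweezer [([0.352, 0.319, -0.001], 0.51)]
loupe [([0.448, -0.347, -0.002], 0.47)]
jar [([0.637, -0.45, -0.004], 0.66), ([0.35, 0.318, 0.001], 0.54), ([0.5, -0.044, 0.032], 0.45)]
1.3 [1.25932946e-05 1.94656989e-01 9.80871376e-01 2.40586920e-05] 0.025
```

View pics/side0.png

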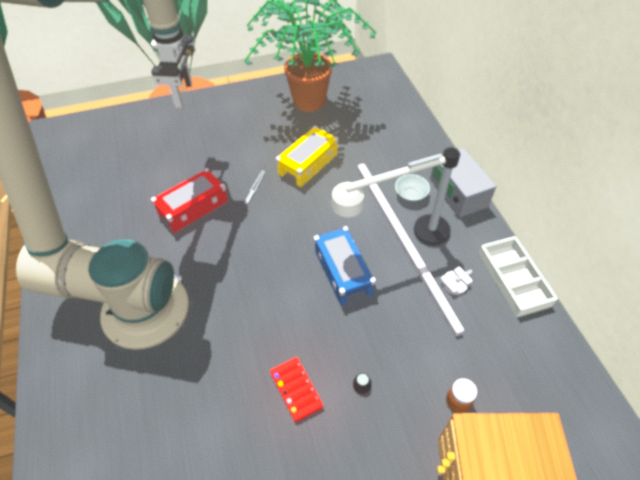

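View pics/top0.png

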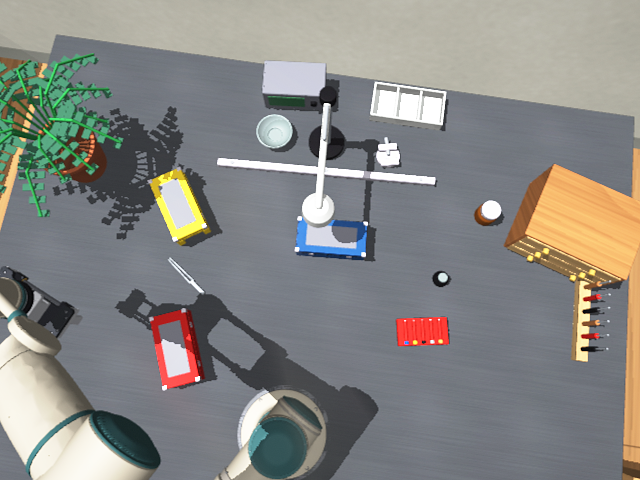

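The blue case sits at about (335,265) in side and (332,240) in top, partly under the lamp head at (318,210). The yellow and red cases are decoys. The lamp hinge is at (0.781, 0.010) and the loupe, drivers and jar are well to the right. Next I swing the lamp to −y with a closed finger against the boom.

```bash
cat > h.py <<'E'
from plant import r, gripper_to, inverse_kinematics, vision, models, telemetry as T
import cv2, numpy as np
from scipy.spatial.transform import Rotation as R
def quat(z, y):
    z=np.array(z,float)/np.linalg.norm(z); y=np.array(y,float); y-=z*(y@z); y/=np.linalg.norm(y)
    q=R.from_matrix(np.c_[np.cross(y,z),y,z]).as_quat(); return q[[3,0,1,2]]
def plane_pts(pix, cam, h):           # pix Nx2 (col,row) -> world xy at height h
    k=vision.get_calibration(cam); q=k["orientation"]
    d=np.c_[(pix[:,0]-k["cx"])/k["fx"],(pix[:,1]-k["cy"])/k["fy"],np.ones(len(pix))]
    d=R.from_quat(q[[1,2,3,0]]).apply(d); p=k["position"]
    return (p+d*((h-p[2])/d[:,2])[:,None])[:,:2]
E
cat > /tmp/b.py <<'E'
from h import *
H=np.array([.7815,.0095]); Q=quat([0,0,-1],[0,1,0]); Q2=quat([0,0,-1],[0,-1,0])
def pt(q,off=.021): 
    d=np.array([-np.cos(q),-np.sin(q)]); n=np.array([-np.sin(q),np.cos(q)])
    return np.r_[H+.19*d+off*n,.28]
qs=np.linspace(.05,1.47,8)
for Qx in (Q,Q2): print([inverse_kinematics(pt(q),Qx) is not None for q in qs])
gripper_to(0)
Qb=Q if abs(inverse_kinematics(pt(0),Q)[5])<abs(inverse_kinematics(pt(0),Q2)[5]) else Q2
r.move_to(pt(.05,.08),Qb)
for q in qs: r.move_l(pt(q),vel=.2)
print(T.current_wrist_force())
r.move_l(pt(1.4,.10),vel=.25)
p=T.current_ee_pos()
for c in ("side","top"):
    im=vision.snapshot(c); cv2.imwrite(f"pics/{c}1.png",im[:,:,::-1])
    for n in ("lamp_head","case_center","case_a","rail"):
        print(c,n,[(np.round(d["at"],3).tolist(),round(d["score"],2)) for d in models.mark_of(n,c)][:5])
    for n,h in (("rail",.022),("case_center",.066)):
        for d in models.regions_of(n,c)[:3]:
            v,u=np.nonzero(d["pixels"]); P=plane_pts(np.c_[u,v].astype(np.float32),c,h)
            if len(P)>20:
                rc=cv2.minAreaRect((P*1000).astype(np.float32)); print(c,n,round(d["score"],2),rc)
# IK feasibility for tipping at both ends
for s in (1,-1):
    for flip in (1,-1):
        o=[]
        for th in np.radians([0,30,60,72]):
            pit=np.radians(35)+th*55/70; y0=-.043-s*.09
            e=np.array([.505,y0+s*(.18*np.cos(th)-.036*np.sin(th)),.18*np.sin(th)+.036*np.cos(th)])
            z=np.array([0,-s*np.cos(pit),-np.sin(pit)])
            j=inverse_kinematics(e-.03*z,quat(z,[flip,0,0])); o.append(None if j is None else np.round(j,2).tolist())
        print(s,flip,o)
z=np.array([1,0,-1])/2**.5
for x in(.45,.6):
  for f in (1,-1):print(inverse_kinematics([x-.02,-.17,.06],quat(z,[0,f,0])))
print(p,T.current_t())
E
PYTHONPATH=. python3 /tmp/b.py
```

```text
Traceback (most recent call last):
  File "h.py", line 1, in <module>
    from plant import r, gripper_to, inverse_kinematics, vision, models, telemetry as T
ModuleNotFoundError: No module named 'plant'
```

```bash
export PYTHONPATH=.:$PYTHONPATH; python3 /tmp/b.py
```

```text
[True, True, True, True, True, True, True, True]
[True, True, True, True, True, True, True, True]
[-1.00833667  0.7600849  -0.44623209]
side lamp_head [([0.798, -0.251, 0.244], 0.83)]
side case_center [([0.508, -0.045, 0.035], 0.84), ([0.531, 0.368, 0.034], 0.7), ([0.164, 0.3, 0.031], 0.66)]
side case_a [([0.501, 0.047, 0.035], 0.87), ([0.602, 0.422, 0.036], 0.83), ([0.509, -0.131, 0.038], 0.69), ([0.46, 0.317, 0.034], 0.69), ([0.249, 0.335, 0.033], 0.61)]
side rail [([0.696, -0.001, 0.002], 0.84)]
side rail 0.68 ((690.8604125976562, -11.164154052734375), (30.150583267211914, 597.4435424804688), 3.2073049545288086)
side case_center 0.77 ((173.4378204345703, 266.3321838378906), (192.46994018554688, 146.75653076171875), 24.386621475219727)
side case_center 0.74 ((499.73089599609375, -64.48050689697266), (110.65283966064453, 217.35592651367188), 4.177062511444092)
side case_center 0.74 ((527.0352783203125, 334.7804870605469), (225.54075622558594, 130.08062744140625), 33.79461669921875)
top lamp_head [([0.798, -0.251, 0.244], 0.8)]
top case_center [([0.166, 0.304, 0.036], 0.81), ([0.528,
[... 986 characters left out ...]

1 -1 [[0.52, 0.69, 1.76, -0.81, 1.39, -2.17], [0.27, 0.35, 1.77, -0.56, 1.24, -2.63], None, None]
-1 1 [[-0.84, 0.74, 1.62, 0.58, 1.59, -1.08], [-0.65, 0.4, 1.68, 0.43, 1.43, -0.79], [-0.27, 0.2, 1.69, 0.14, 1.29, -0.31], [-0.07, 0.18, 1.68, -0.03, 1.28, -0.06]]
-1 -1 [[-0.84, 0.74, 1.62, 0.58, 1.59, 2.06], [-0.65, 0.4, 1.68, 0.43, 1.43, 2.35], None, None]
[-1.07186995  0.28833089  2.58740408  1.79358888  0.69013762  1.94161927]
[-1.07186995  0.28833089  2.58740408  1.79358888  0.69013762 -1.19997338]
[-0.67810701  0.37076194  2.32030163  1.97131797  0.50259981  2.17374225]
[-0.67810701  0.37076194  2.32030163  1.97131797  0.50259981 -0.9678504 ]
[ 0.64989356 -0.16023728  0.28153919] 8.8667
```

The lamp is out of the way: the head is at (0.798, −0.251), about 1.58 rad. Next I probe the −y end with a small lift and decide which end is heavy from the force.

```bash
export PYTHONPATH=.:$PYTHONPATH
cat >> h.py <<'E'
C=np.array([.506,-.0435]); YAW=np.radians(3.0); U=np.array([-np.sin(YAW),np.cos(YAW)])   # U: case axis toward +y
def tip_pose(s, th, drop=0., back=0.):
    """TCP pose with the finger under the recess edge of the end on side s (+1: +y), case tilted th rad."""
    a=np.r_[s*U,0]; up=np.array([0,0,1.]); p=np.radians(35)+th*55/70
    e=np.r_[C,0]-.09*a+a*(.18*np.cos(th)-.036*np.sin(th))+up*(.18*np.sin(th)+.036*np.cos(th))
    z=-a*np.cos(p)-up*np.sin(p); n=-a*np.sin(p)+up*np.cos(p)
    return e+z*(.017-.025-back)-n*.008-up*drop, quat(z,[np.cos(YAW),np.sin(YAW),0])
def probe(s):
    p,q=tip_pose(s,0,.005,.06); r.move_to(p+[0,0,.12],q); r.move_l(p)
    r.hold(.2); hit=r.move_l(tip_pose(s,0,.005)[0],vel=.06,guard=6)
    f0=np.mean([T.current_wrist_force() for _ in range(5)],0)
    p,q=tip_pose(s,np.radians(6)); 
    r.move_l(p,q,vel=.04); f=[]
    for _ in range(6): r.hold(.1); f.append(T.current_wrist_force()-f0)
    return hit,np.mean(f,0)
E
cat > /tmp/c.py <<'E'
from h import *
p=T.current_ee_pos(); r.move_l([.58,p[1]-.02,.3],vel=.25)
print(probe(-1),f"t={T.current_t():.1f}")
im=vision.snapshot("side"); cv2.imwrite("pics/side2.png",im[100:400,200:500,::-1].repeat(2,0).repeat(2,1))
E
python3 /tmp/c.py
```

```text
(False, array([-0.38432499, -0.64859063, -1.87418375])) t=14.8
```

View pics/side2.png

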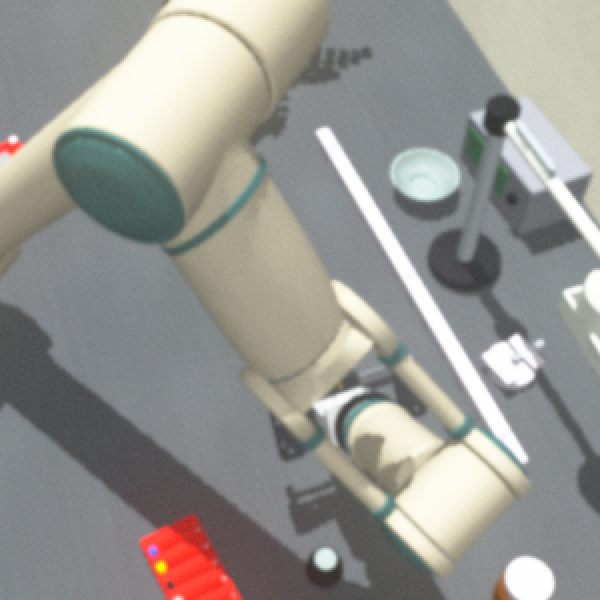

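The arm hides the case at image centre, around (330,400) in the crop. The lamp boom is parallel to the rail, and the loupe (325,560), dish (425,180) and holder (512,360) are undisturbed. A load of 1.9 N means the −y end is the light one. I keep tipping with a force check at every step.

```bash
export PYTHONPATH=.:$PYTHONPATH
cat > /tmp/d.py <<'E'
from h import *
for d in (12,20,28,36,44,52,58,63,67,70,72):
    p,q=tip_pose(-1,np.radians(d)); r.move_l(p,q,vel=.09)
    f=T.current_wrist_force(); print(d,np.round(f,2),round(T.current_t(),1))
    if d==12:
        r.hold(.2); f=T.current_wrist_force(); print(f)
        if not .8<-f[2]<3: raise SystemExit
r.hold(.8); print(T.current_wrist_force(),T.current_t())
E
python3 /tmp/d.py
```

```text
12 [ 0.07 -0.51 -1.4 ] 15.2
[ 0.33959465 -1.74502913 -2.40314061]
20 [-0.19 -1.19 -1.49] 15.9
28 [-1.06 -1.14 -0.52] 16.4
36 [-0.23 -2.13 -0.17] 16.8
44 [-0.96 -1.99 -0.04] 17.2
52 [ 0.14 -0.88 -0.09] 17.7
58 [ 0.38 -1.7   1.1 ] 18.1
63 [ 0.57 -2.24 -0.03] 18.4
67 [ 0.04  0.03 -0.25] 18.7
70 [0.07 0.27 0.28] 19.0
72 [ 0.14  1.02 -0.93] 19.2
[-0.82329945 -0.38327893  0.26542962] 20.0167
```

```bash
export PYTHONPATH=.:$PYTHONPATH
cat > /tmp/e.py <<'E'
from h import *
p=T.current_ee_pos(); r.move_l(p+[0,-.07,0],vel=.15); r.move_l(p+[0,-.09,.1],vel=.25)
r.move_to([.35,-.28,.3],quat([1,0,-1],[0,1,0]) if 0 else quat([1,0,-1],[0,-1,0]))
for c in ("side","top"):
    im=vision.snapshot(c); cv2.imwrite(f"pics/{c}3.png",im[:,:,::-1])
    for n in ("case_center","case_a"):
        print(c,n,[(np.round(d["at"],3).tolist(),round(d["score"],2)) for d in models.mark_of(n,c)][:5])
    for d in models.regions_of("case_center",c)[:3]:
        v,u=np.nonzero(d["pixels"]); 
        if len(u)<20: continue
        print(c,round(d["score"],2),u.min(),u.max(),v.min(),v.max(),cv2.minAreaRect((plane_pts(np.c_[u,v].astype(np.float32),c,.18)*1000).astype(np.float32)))
print(T.current_t(),np.round(T.current_joints(),2))
E
python3 /tmp/e.py
```

```text
side case_center [([0.531, 0.37, 0.032], 0.95), ([0.502, 0.079, 0.092], 0.82)]
side case_a [([0.458, 0.32, 0.033], 0.98), ([0.252, 0.336, 0.039], 0.85), ([0.081, 0.263, 0.034], 0.74), ([0.494, 0.079, -0.002], 0.58)]
side 0.97 276 338 126 186 ((497.2247314453125, 218.37306213378906), (204.82530212402344, 123.35368347167969), 35.23471450805664)
side 0.7 152 227 169 232 ((180.17630004882812, 158.50462341308594), (172.81451416015625, 130.7010955810547), 23.18804931640625)
side 0.67 304 347 181 251 ((481.78082275390625, 11.051406860351562), (214.30369567871094, 105.29507446289062), 76.06520080566406)
top case_center [([0.529, 0.368, 0.032], 0.94), ([0.493, 0.078, 0.089], 0.85)]
top case_a [([0.497, 0.081, 0.186], 0.86), ([0.496, 0.078, -0.001], 0.79), ([0.458, 0.317, 0.038], 0.72), ([0.609, 0.42, 0.038], 0.57)]
top 0.97 149 210 168 244 ((498.60015869140625, 325.3122863769531), (181.32167053222656, 88.87384796142578), 33.823917388916016)
top 0.71 267 299 203 254 ((481.03558349609375, 70.61117553710938), (122.0373306274414, 74.8335952758789), 4.904961585998535)
22.9417 [-1.49 -0.14  2.06  0.83  1.27 -0.2 ]
```

View pics/side3.png

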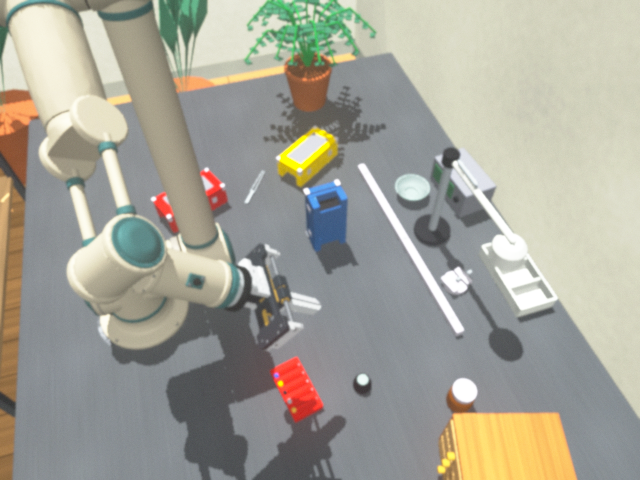

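View pics/top3.png

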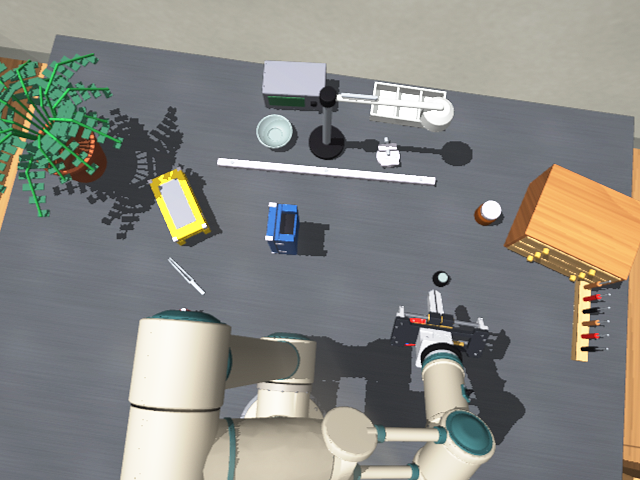

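Side view: the blue case stands upright at about (326,215). Top view: it is at (283,228), with its axis square to the rail, which runs from (220,162) to (433,181). Nothing else has moved. Next I push it to the rail low down, using two fingers.

```bash
export PYTHONPATH=.:$PYTHONPATH
cat > /tmp/f.py <<'E'
from h import *
a=np.radians(3.3); n=np.array([np.cos(a),np.sin(a),0]); tv=np.array([-np.sin(a),np.cos(a),0])
c=np.array([.498,.079,0]); rail=np.array([.6965,-.0025,0]); d0=(c-rail)@n
pit=np.radians(53); z=n*np.cos(pit)-np.array([0,0,np.sin(pit)])
fwd=.008*np.sin(pit)
def tcp(face):  # face: distance along n (rail frame) of the pushing tip
    tip=c+n*(face-d0)-n*fwd; tip[2]=.035
    return tip-.025*z
start=tcp(d0-.045-.03)
best=None
for f in (1,-1):
    q=quat(z,f*tv); j=[inverse_kinematics(start,q),inverse_kinematics(tcp(-.095),q),inverse_kinematics(start+[-.02,0,.2],q)]
    print([None if k is None else np.round(k,2).tolist() for k in j])
    if all(k is not None for k in j) and (best is None or abs(j[0][5])<best[0]): best=(abs(j[0][5]),q)
q=best[1]; gripper_to(.035)
r.move_to(start+[-.02,0,.2],q); r.move_l(start,vel=.2); r.hold(.2)
print("f0",T.current_wrist_force(),T.current_t())
print(r.move_l(tcp(d0-.045+.02),vel=.05,guard=12),T.current_wrist_force())
print(r.move_l(tcp(-.11),vel=.06,guard=12),T.current_wrist_force())
f=T.current_wrist_force(); print(r.move_l(tcp(-.094),vel=.015,guard=5),T.current_wrist_force())
p=T.current_ee_pos(); print("face",(p+.025*z+n*fwd-rail)@n,T.current_t())
r.move_l(p-.06*n,vel=.08); r.move_l(p-.08*n+[0,0,.2],vel=.2); r.move_l([.28,-.25,.3],vel=.3)
for cam in ("side","top"):
    im=vision.snapshot(cam); cv2.imwrite(f"pics/{cam}4.png",im[:,:,::-1])
    m=[d["at"] for d in models.mark_of("case_center",cam) if d["at"][2]>.06]
    for x in m: print(cam,np.round(x,3),"rail x",round((np.r_[x[:2],0]-rail)@n,4))
print(T.current_t())
E
python3 /tmp/f.py
```

```text
[[-0.05, 0.13, 2.64, 2.91, 0.28, 1.71], None, [-0.05, -0.37, 2.23, 0.11, 0.64, -1.75]]
[[-0.05, 0.13, 2.64, 2.91, 0.28, -1.43], None, [-0.05, -0.37, 2.23, 0.11, 0.64, 1.39]]Traceback (most recent call last):
  File "/tmp/f.py", line 15, in <module>
    q=best[1]; gripper_to(.035)
      ~~~~^^^
TypeError: 'NoneType' object is not subscriptable
```

```bash
export PYTHONPATH=.:$PYTHONPATH; sed -n '1,/^start/p' /tmp/f.py > /tmp/g.py
cat >> /tmp/g.py <<'E'
print("now",np.round(T.current_joints(),2))
for pd in (30,40,60,64,67):
  for hz in (.035,.05):
    pit=np.radians(pd); z=n*np.cos(pit)-np.array([0,0,np.sin(pit)]); fwd=.008*np.sin(pit)
    def tcp(face):
        tip=c+n*(face-d0)-n*fwd; tip[2]=hz; return tip-.025*z
    o=[]
    for face in (d0-.075,d0-.045,-.17,-.13,-.1):
        j=inverse_kinematics(tcp(face),quat(z,tv)); o.append(None if j is None else np.round(j,2).tolist())
    print(pd,hz,o)
E
python3 /tmp/g.py
```

```text
now [-1.49 -0.14  2.06  0.83  1.27 -0.2 ]
30 0.035 [None, None, None, None, [-0.02, 0.67, 2.67, 3.07, 1.24, 1.56]]
30 0.05 [None, None, None, None, [-0.02, 0.6, 2.65, 3.07, 1.16, 1.56]]
40 0.035 [None, None, [-0.03, 0.43, 2.68, 3.05, 0.84, 1.57], [-0.02, 0.42, 2.58, 3.06, 0.73, 1.59], [-0.01, 0.43, 2.51, 3.06, 0.67, 1.59]]
40 0.05 [None, None, [-0.03, 0.36, 2.65, 3.04, 0.74, 1.59], [-0.02, 0.36, 2.56, 3.05, 0.66, 1.6], [-0.01, 0.38, 2.49, 3.05, 0.6, 1.6]]
60 0.035 [None, None, None, [0.0, 0.25, 2.25, 0.22, 0.12, -1.84], [0.01, 0.28, 2.19, 0.17, 0.15, -1.78]]
60 0.05 [[-0.03, 0.04, 2.48, 0.42, 0.11, -2.06], [-0.02, 0.08, 2.43, 0.35, 0.11, -1.98], [-0.0, 0.17, 2.31, 0.21, 0.14, -1.83], [0.0, 0.22, 2.23, 0.16, 0.17, -1.77], [0.01, 0.26, 2.17, 0.13, 0.19, -1.74]]
64 0.035 [[-0.02, 0.08, 2.45, 0.21, 0.17, -1.85], [-0.01, 0.12, 2.39, 0.17, 0.18, -1.8], [0.0, 0.21, 2.26, 0.11, 0.22, -1.73], [0.01, 0.25, 2.19, 0.09, 0.25, -1.7], [0.01, 0.29, 2.13, 0.07, 0.27, -1.68]]
64 0.05 [[-0.02, 0.04, 2.42, 0.15, 0.23, -1.79], [-0.01, 0.08, 2.37, 0.13, 0.24, -1.76], [0.0, 0.18, 2.24, 0.09, 0.27, -1.71], [0.01, 0.23, 2.17, 0.07, 0.3, -1.69], [0.01, 0.26, 2.11, 0.06, 0.32, -1.67]]
67 0.035 [[-0.01, 0.08, 2.4, 0.11, 0.26, -1.74], [-0.01, 0.12, 2.35, 0.09, 0.27, -1.72], [0.0, 0.21, 2.22, 0.07, 0.31, -1.68], [0.01, 0.26, 2.14, 0.06, 0.34, -1.67], [0.01, 0.3, 2.08, 0.05, 0.37, -1.66]]
67 0.05 [[-0.01, 0.05, 2.37, 0.09, 0.32, -1.72], [-0.01, 0.09, 2.32, 0.08, 0.33, -1.71], [0.0, 0.18, 2.2, 0.06, 0.36, -1.67], [0.01, 0.24, 2.12, 0.05, 0.39, -1.66], [0.01, 0.27, 2.06, 0.04, 0.41, -1.65]]
```

```bash
export PYTHONPATH=.:$PYTHONPATH; sed -i 's/radians(53)/radians(65)/; s/tip\[2\]=.035/tip[2]=.038/; s/\[-.02,0,.2\]/[-.01,0,.18]/g' /tmp/f.py; python3 /tmp/f.py
```

```text
[[-0.02, 0.07, 2.43, 0.15, 0.21, -1.79], [0.01, 0.29, 2.1, 0.06, 0.32, -1.67], [-0.02, -0.24, 2.09, 0.04, 0.85, -1.67]]
[[-0.02, 0.07, 2.43, 0.15, 0.21, 1.35], [0.01, 0.29, 2.1, 0.06, 0.32, 1.47], [-0.02, -0.24, 2.09, 0.04, 0.85, 1.47]]
f0 [-0.27499942  0.52174729  0.22126177] 26.4833
False [-5.57471571  0.23496626  3.25321984]
False [-5.13967967 -0.68807404  3.18284043]
True [-0.684838    0.00348251  0.70082859]
face -0.10279645667280167 30.325
side [0.636 0.087 0.095] rail x -0.0551
top [0.629 0.089 0.09 ] rail x -0.0617
34.2833
```

```bash
python3 -c "
import cv2
a=cv2.imread('pics/side4.png')[130:290,260:460]; b=cv2.imread('pics/top4.png')[130:290,200:400]
cv2.imwrite('pics/m4.png',cv2.resize(cv2.hconcat([a,b]),None,fx=2,fy=2,interpolation=2))"
```

```text
(no output)
```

View pics/m4.png

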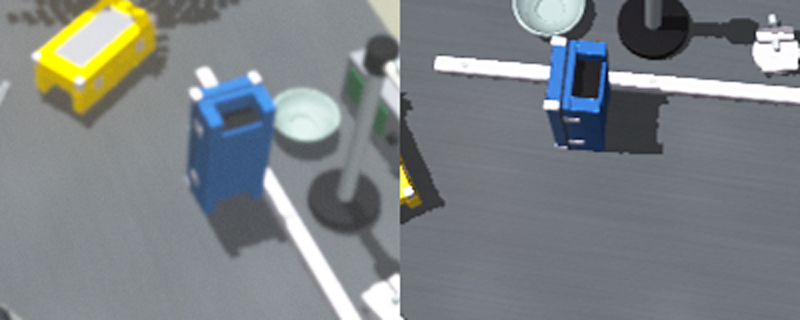

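The case stands upright (crop left, about (232,145)) with its rear face at the rail, and looks square to it. I give it one more gentle confirming press, then check yaw and position.

```bash
export PYTHONPATH=.:$PYTHONPATH
python3 - <<'E'
import re
s=open('/tmp/f.py').read()
i=s.index('print("f0"'); j=s.index('p=T.current_ee_pos()')
s=s[:i]+'''print(r.move_l(tcp(-.115),vel=.1,guard=4)); r.hold(.3)
for f in (-.106,-.1035,-.102,-.1005,-.099,-.0975):
    g=r.move_l(tcp(f),vel=.015,guard=8); r.hold(.15); p=T.current_ee_pos()
    F=T.current_wrist_force()@n; print(f,g,round((p+.025*z+n*fwd-rail)@n,4),round(F,2))
    if g or F<-8: break
'''+s[j:].replace('4.png','5.png')
s=s.replace('start=tcp(d0-.045-.03)','start=tcp(-.14)')
s+='''
for cam in ("top","side"):
    for h in models.mark_of("lamp_head",cam)[:1]+models.mark_of("dish",cam)[:1]: print(np.round(h["at"],3))
'''
open('/tmp/k.py','w').write(s)
E
python3 /tmp/k.py
python3 -c "
import cv2
a=cv2.imread('pics/side5.png')[130:290,260:460]; b=cv2.imread('pics/top5.png')[130:290,200:400]
cv2.imwrite('pics/m5.png',cv2.resize(cv2.hconcat([a,b]),None,fx=2,fy=2,interpolation=2))"
```

```text
[[0.01, 0.24, 2.19, 0.08, 0.28, -1.69], [0.01, 0.29, 2.1, 0.06, 0.32, -1.67], [0.01, -0.01, 1.92, 0.03, 0.8, -1.64]]
[[0.01, 0.24, 2.19, 0.08, 0.28, 1.45], [0.01, 0.29, 2.1, 0.06, 0.32, 1.47], [0.01, -0.01, 1.92, 0.03, 0.8, 1.5]]
False
-0.106 False -0.1062 -0.34
-0.1035 False -0.1035 -0.49
-0.102 False -0.1026 -2.14
-0.1005 False -0.1023 -5.82
-0.099 False -0.102 -8.69
face -0.1020428493555707 40.55
side [0.638 0.089 0.091] rail x -0.0527
top [0.631 0.086 0.09 ] rail x -0.0604
44.575
[ 0.8   -0.251  0.247]
[0.782 0.156 0.004]
[ 0.795 -0.25   0.243]
[0.781 0.157 0.001]
```

View pics/m5.png

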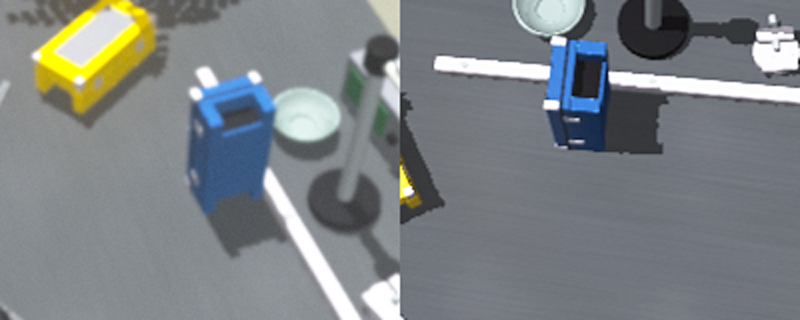

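The force climbed to about 9 N with no further movement, so the case is firmly against the rail, standing and square. The lamp and dish are still in place, so I hand in.

```bash
python3 -c "
from plant import r
print(r.sign_off())"
```

```text
the job is handed in; nothing more can be done
None
```

I handed in the job with the case standing on its heavy end (the +y one), pressed square against the rail, the lamp arm swung to about 1.58 rad, and no bystander seen to have moved; the judge's verdict was not shown.

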